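# Third hand for a cutlery caddy: seat the handle divider and hold it down for screwing

## Robot

A 6-joint arm with a two-finger parallel gripper is mounted at the origin on a cart in front of the work surface, level with it; the furniture and walls round the work are solid. World frame = base frame: x ahead of the robot, y to its left, z up, the work surface at z = 0. Lengths are in mm, angles in rad, forces in N, time in s.
With the tool pointing down it reaches from about 300 to 775 mm from the base axis. Payload 14.6 kg.
Tool frame: the origin (TCP) lies on the centre line of the jaws, within the pads' length; the fingertips stand 19 mm ahead of it and the grasp point (between the pads) is the TCP (bot.tip_reach is the distance from the TCP to the fingertips, in mm); y points along the fingers, x is the direction in which the jaws open and shut, and the axes are right-handed (so a half turn about y gives the same grasp; the last joint's range is limited). The gripper opens to 85 mm and grips with 20 to 120 N. Pads are 22 mm wide; open, the fingers measure 114 mm over their backs; the gripper's body (76 mm by 85 mm) begins 54 mm behind the grasp point. The pads swing forward as they close: fully open they stand 13 mm farther back than shut.
Start: joints at [1.275, 0.3, 1.521, -0, 1.321, -0.067], TCP at [124.743, 535.657, 250.281] pointing down, gripper open.
Joint ranges: [-3.03, 3.03], [-0.79, 2.21], [0.23, 2.52], [-1.04, 4.18], [0, 3.07], [-2.55, 2.55]. Speed limits (rad/s): [2.22, 2.22, 2.57, 3.14, 3.14, 3.14].

## Interface

Orientations are given as a unit quaternion [w, x, y, z].
In Python, from rig import bot gives the robot as it stands. Calls block until the motion is done:
- bot.move_to(position, orientation): joint-space move of the TCP to a pose.
- bot.servo_line(position, attitude=None, speed=150, until_force=None): straight line of the TCP; attitude=None keeps the orientation; speed is the mean speed in mm/s. With until_force (N) it stops when the force on the tool has changed by that much, and returns True; else False.
- bot.move_joints(angles): joint-space move.
- bot.move_gripper(opening, grip_force=None): finger opening in mm; grip_force is the grip in N (None keeps the last); returns when the fingers have stopped.
- bot.dwell(seconds).
- bot.ik(position, orientation): joint angles nearest the present ones, or None.
- bot.read_state(): the state.
- bot.read_camera(name): name is "side" or "top"; returns a dict with "image" (400x640x3 uint8, blue, green, red), "depth" (400x640 float32, mm along the optical axis (not along the pixel's ray), 0 where there is no reading), "fovy" (degrees; the focal length in pixels is half the picture's height over the tangent of half this angle, whatever the lens; pixels are square), "cx", "cy" (the principal point, pixels), "eye" and "attitude" of the camera in the world. Camera axes: x right, y down, z forward; pixel columns grow to the right and rows downward; lengths in mm; the calibration is good to about 2 mm. A picture is of the moment at which its call begins.
A pose or a line that the arm cannot do raises bot.MotionError and nothing moves.
- bot.finish_job(): hands the job in, once; it reports no verdict.
The state is a dict: "clock": time; "joint_positions": joint angles; "qvel": joint speeds; "effort": joint torques, N m; "ee_pos": TCP position; "tool_rot": TCP orientation; "ft_force": force on the tool from outside, world axes, zero at the start; "moment": the same for the moment, N m; "grip_width": finger opening in mm.
Only numpy, scipy, OpenCV 4.12 (cv2) and the standard library are available. Lean on these libraries where they do the work, as an engineer would, in place of code of your own. Each camera call takes 0.05 s, during which the arm holds its last target.

## Task

I am putting this wooden cutlery caddy together: lift the loose handle divider, lower it upright into the grooves of the open caddy box until it sits on the floor of the box, and press it down there with a steady push of about 12 newtons so that I can screw it fast from outside. Keep pressing for a good three seconds and end the job while you are still holding it pressed down; do not bear down hard, and leave everything else on the worktop where it is.

Things in the scene. Friction and masses are not known exactly. Their poses are not given: they have to be found in the camera images.
- divider_grip (a point): centre of the handle bar of the loose wooden handle divider (0.24 to 0.40 kg), standing upright on the worktop. x along the handle, y across it, z up. Bar 134 x 20 x 24 mm (x, y, z), flat-sided, carried by slanting posts at its ends; 41 mm free under it. 145 mm above the divider's underside, straight above its centre of mass
- divider_foot (a point): middle of the divider's underside, 145 mm below divider_grip, same axes. Above it cross two upright panels 10 mm thick with rounded lower edges (radius 5 mm): a long one (192 mm along x, 92 mm high) under the handle and a short one (112 mm along y, 80 mm high). Half a turn about z leaves the divider the same
- caddy: open wooden box, fixed (does not slide), on a cork mat 230 x 150 x 3 mm. Origin on the worktop under its middle; x along its long side, y along the short one, z up. Outside 210 x 130 mm, rim 105 mm above the worktop, walls 12 mm. Each wall has in its middle an upright groove from rim to floor, 13 mm wide, 5 mm deep. The divider fits centred and parallel, either way round
- caddy_floor: the rigid floor board of the box, 10 mm thick, 196 x 116 mm (from groove bottom to groove bottom, both ways); origin at the middle of its underside, 3 mm above the worktop; axes as caddy
- caddy_floor_mid (a point): middle of the top of the floor of the box, 13 mm above the worktop; when the divider is seated, divider_foot is here and the centre of its handle is 158 mm above the worktop
- fork: bystander: steel table fork, 196 mm long, lying on the worktop between box and divider
- screwdriver: bystander: screwdriver, 190 mm long, lying behind the work; origin on the worktop under it
- pepper_jar: bystander: small jar with a red cap, 45 mm across, 108 mm high, behind the work; origin at its foot

How it is judged (in metres and radians):
On the way, in this order (a step that is already met when the one before it is completed fails the run):
1. the divider is lifted well clear of the worktop (height (world z) of divider_foot above 0.06 m), for 0.2 s.
2. the divider is seated in all four grooves and pressed on the floor of the box with 8 to 22 N, steadily for 3 s (z of divider_foot in the frame of caddy_floor_mid between -0.003 and 0.003 m and horizontal distance between divider_foot and caddy_floor_mid below 0.004 m and angle between divider_foot's own z axis and vertical below 0.05 rad and angle between the x axis of divider_foot and the x axis of caddy, either way round below 0.05 rad and linear speed of divider below 0.02 m/s and contact force between divider and caddy_floor between 8 and 22 N), for 3 s.
At the end, for the whole second after the job is handed in: While the arm still pushes: the divider's underside is at the box floor (within 3 mm), it is centred in the box within 4 mm, upright and parallel to the box within 0.05 rad, at rest, and its contact force on the floor of the box (its own 2.4 to 4 N of weight included) stays between 8 and 22 N (all of step 2); the arm keeps its last pose, push and grip.
It fails at once if the divider bears on the box floor with more than 45 N (contact force between divider and caddy_floor above 45 N).
It fails at once if a bystander is shifted by more than 30 mm (distance of any of fork, screwdriver, pepper_jar from where it was at the start of the episode above 0.03 m).
It also fails if it takes over 54 s, if anything falls off the work surface, if the arm or the gripper's body presses on something with over 40 N, if the wrist force passes 120 N, or if a joint passes its speed limit or range.

## Working session

There is one attempt and no reset: what is moved stays moved. The work goes in short steps, each a Python script; the robot and the scene stay as the last script left them, time stands still between calls to the robot, and variables do not carry over. Pictures are saved under pics/ and viewed, and the job is handed in when it is done.

```bash
mkdir -p pics; ls
python3 - <<'E'
from rig import bot
import cv2,numpy as np
s=bot.read_state();print(s['clock'],s['ee_pos'],s['tool_rot'],s['ft_force'],s['grip_width'])
for n in("top","side"):
    c=bot.read_camera(n);cv2.imwrite(f'pics/{n}0.png',c['image']);np.savez(f'{n}0.npz',**c)
    print(n,c['fovy'],c['cx'],c['cy'],c['eye'],c['attitude'],(c['depth']==0).mean())
E
```

```text
pics
0.0 [124.68650547 535.46688268 249.7228935 ] [-0.55355847  0.55404571  0.43933896 -0.43998597] [-0.24259578 -0.0607923   0.40873962] 85.2590588310346
top 52.17691466261069 322.17868123357255 195.8629824556997 [435.36530703 175.00667646 932.17607329] [ 0.07864527 -0.69577721  0.71149966 -0.05896803] 0.0041640625
side 48.07856269732903 313.2227441686984 199.36075599048837 [ 540.09213517 1016.98403293  478.45904934] [ 0.01632761 -0.0261373   0.84180494 -0.53890138] 0.00409375
```

View pics/top0.png

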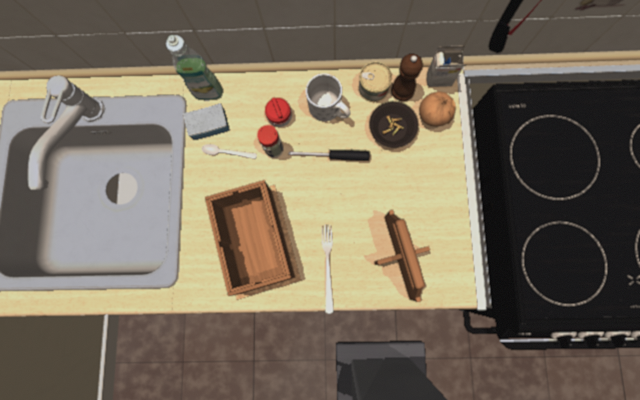

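View pics/side0.png

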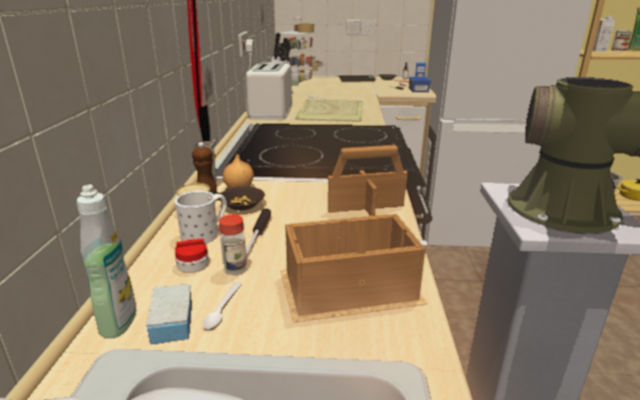

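```bash
cat > h.py <<'E'
import numpy as np,cv2
from scipy.spatial.transform import Rotation as R
def ld(n): return dict(np.load(n,allow_pickle=True))
def cam(c):
    f=200/np.tan(np.radians(float(c['fovy']))/2)
    q=c['attitude'];return f,float(c['cx']),float(c['cy']),np.array(c['eye']),R.from_quat([q[1],q[2],q[3],q[0]]).as_matrix()
def cloud(c):
    f,cx,cy,e,M=cam(c);v,u=np.mgrid[0:400,0:640]
    d=c['depth'];P=np.stack([(u-cx)/f*d,(v-cy)/f*d,d],-1)@M.T+e
    P[d==0]=np.nan;return P
def ray(c,uv,z):
    f,cx,cy,e,M=cam(c);uv=np.atleast_2d(uv).astype(float)
    r=np.c_[(uv[:,0]-cx)/f,(uv[:,1]-cy)/f,np.ones(len(uv))]@M.T
    return e+r*((z-e[2])/r[:,2])[:,None]
def proj(c,P):
    f,cx,cy,e,M=cam(c);p=(np.atleast_2d(P)-e)@M;return np.c_[f*p[:,0]/p[:,2]+cx,f*p[:,1]/p[:,2]+cy]
E
python3 - <<'E'
from h import *
for n in("top0","side0"):
    c=ld(n+'.npz');P=cloud(c);z=P[...,2]
    print(n,P[200,320], 'eye f',cam(c)[0])
    if n=='top0':
        for (u,v) in [(360,200),(300,290),(200,250),(450,150)]: print(u,v,P[v-3:v+4,u-3:u+4].reshape(-1,3).mean(0).round(1),P[v-3:v+4,u-3:u+4,2].std().round(2))
        cv2.imwrite('pics/top_box.png',cv2.resize(c['image'][170:310,190:315],None,fx=4.2,fy=4.2,interpolation=cv2.INTER_CUBIC))
        cv2.imwrite('pics/top_div.png',cv2.resize(c['image'][195:315,310:450],None,fx=5,fy=5,interpolation=cv2.INTER_CUBIC))
        b=P[175:305,195:310];m=(b[...,2]>99)&(b[...,2]<112);print('box rim',m.sum(),np.nanmedian(b[m][:,2]))
        b=P[200:310,365:440];m=(b[...,2]>135);print('bar',m.sum(),np.nanmedian(b[m][:,2]),b[m].mean(0))
E
```

```text
top0 [609.67850214 204.45640316   2.1268514 ] eye f 408.4590539535043
360 200 [607.5 111.9   1.3] 1.71
300 290 [407.1 252.8   1.1] 1.65
200 250 [500.5 481.    1. ] 1.84
450 150 [nan nan nan] nan
box rim 1887 105.76336452314979
bar 844 156.90148066359677 [475.1534468   33.28795323 155.59783305]
side0 [586.17324191 -13.83387006   1.09719967] eye f 448.37979574657805
```

View pics/top_box.png

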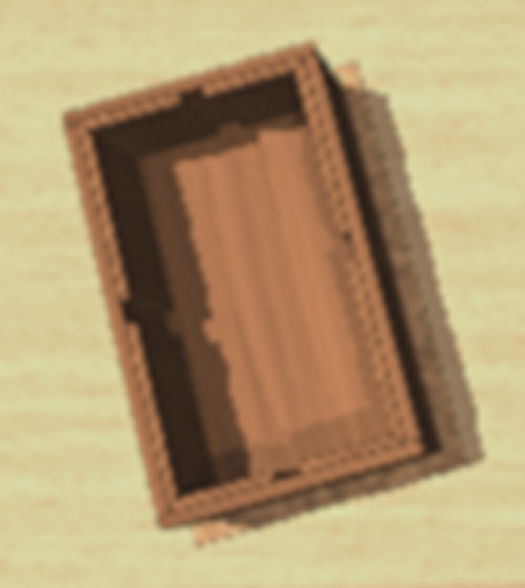

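View pics/top_div.png

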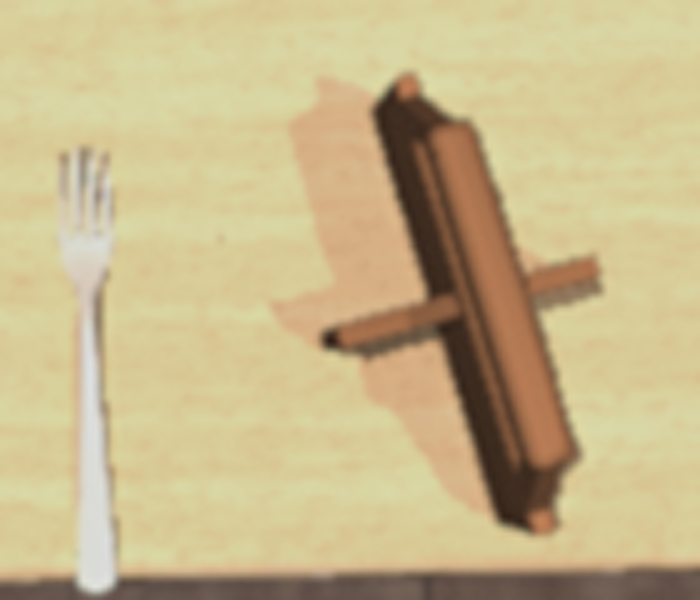

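Run:
```python
from h import *
c=ld('top0.npz');P=cloud(c);z=np.nan_to_num(P[...,2])
def rect(m,h,name):
    cs,_=cv2.findContours(m.astype(np.uint8),cv2.RETR_EXTERNAL,cv2.CHAIN_APPROX_NONE)
    k=max(cs,key=cv2.contourArea)
    mm=np.zeros((400,640),np.uint8);cv2.drawContours(mm,[k],-1,255,1)
    q=ray(c,k[:,0,:],h)[:,:2].astype(np.float32)
    r=cv2.minAreaRect(q);print(name,'h',h,r)
    if name=='box':
        # filled-contour moments
        pass
    H=np.zeros((400,640),np.uint8);cv2.drawContours(H,[k],-1,1,-1)
    vs,us=np.nonzero(H);pp=ray(c,np.c_[us,vs],h)[:,:2];w,V=np.linalg.eigh(np.cov(pp.T));a=V[:,1]
    print('  moments c',pp.mean(0).round(2),'ang',np.degrees(np.arctan2(a[1],a[0])).round(2),'size',np.sqrt(12*w[::-1]).round(1))
    return r
m=np.zeros((400,640),bool);m[170:310,190:315]=1
for t in (85,92,98):rect(m&(z>t)&(z<115),105,'box')
m=np.zeros((400,640),bool);m[195:315,360:450]=1
for t in (142,147,150):rect(m&(z>t),157,'bar')
# long panel top (z 92) + short panel tips (80)
from scipy.spatial.transform import Rotation as R
q=[-0.55355847,0.55404571,0.43933896,-0.43998597];print(R.from_quat(q[1:]+q[:1]).as_matrix().round(3))
```

```text
box h 105 ((520.0204467773438, 351.30841064453125), (210.65711975097656, 132.0291290283203), 15.002513885498047)
  moments c [517.56 350.85] ang -164.86 size [210.3 131.7]
box h 105 ((520.1842651367188, 351.70733642578125), (210.2933349609375, 131.36526489257812), 15.170469284057617)
  moments c [517.55 351.18] ang -164.81 size [210.1 131.1]
box h 105 ((520.1727905273438, 352.02374267578125), (209.99465942382812, 130.72288513183594), 15.004777908325195)
  moments c [517.67 351.48] ang -164.94 size [209.9 130.6]
bar h 157 ((476.4167785644531, 33.71049499511719), (135.08798217773438, 21.596717834472656), 14.034860610961914)
  moments c [475.5   33.41] ang -165.87 size [132.1  21.3]
bar h 157 ((476.52789306640625, 33.35563278198242), (133.0403289794922, 20.92477035522461), 13.986706733703613)
  moments c [475.3   32.96] ang -165.97 size [131.1  20.6]
bar h 157 ((476.568115234375, 33.18058776855469), (133.04104614257812, 20.49515151977539), 14.034860610961914)
  moments c [475.37  32.71] ang -165.97 size [131.  20.]
[[ 0.227 -0.    -0.974]
 [ 0.974 -0.001  0.227]
 [-0.001 -1.     0.   ]]
```

Run:
```python
from h import *
c=ld('top0.npz');im=c['image']
def box(ctr,ang,sx,sy,z):
    a=np.radians(ang);u=np.array([np.cos(a),np.sin(a)]);v=np.array([-u[1],u[0]])
    return np.array([[*(np.array(ctr)+sx*i*u+sy*j*v),z] for i,j in((-.5,-.5),(.5,-.5),(.5,.5),(-.5,.5))])
s=4
def draw(roi,L,fn):
    x0,y0,x1,y1=roi;I=cv2.resize(im[y0:y1,x0:x1],None,fx=s,fy=s,interpolation=cv2.INTER_CUBIC)
    for p,col in L:
        q=(proj(c,p)-[x0,y0]+.5)*s-.5
        cv2.polylines(I,[np.round(q*16).astype(np.int32)],True,col,1,cv2.LINE_AA,4)
    cv2.imwrite(fn,I)
C=(520.1,351.6);A=15.05
draw((195,170,315,310),[(box(C,A,210,130,105),(255,255,0)),(box(C,A,186,106,105),(0,255,0)),(box(C,A,196,13,105),(255,0,255)),(box(C,A,13,116,105),(255,0,255))],'pics/ovbox.png')
D=(476.5,33.4);B=14.0
draw((360,195,450,315),[(box(D,B,134,20,157),(0,255,0)),(box(D,B,192,10,92),(255,0,255)),(box(D,B,10,112,80),(255,255,0))],'pics/ovdiv.png')
```

```text
(no output)
```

View pics/ovbox.png

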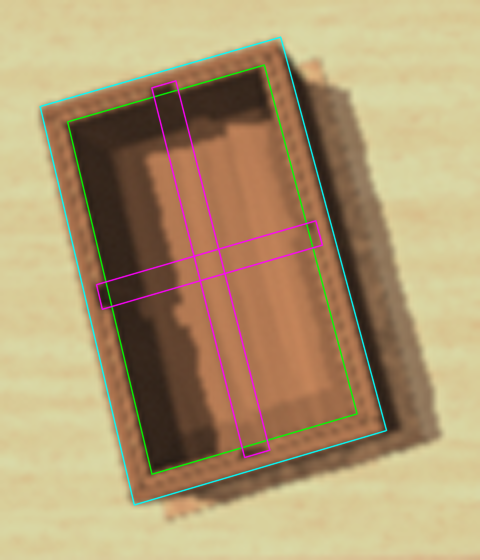

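View pics/ovdiv.png

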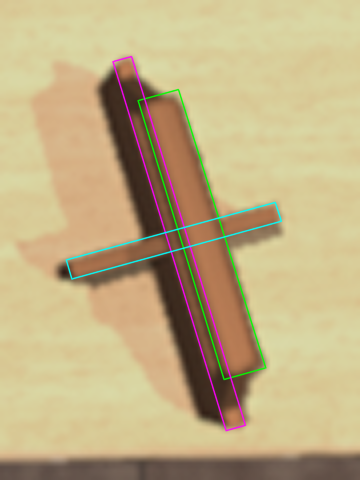

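```bash
cat >> h.py <<'E'
def att(deg):
    a=np.radians(deg);x=np.array([np.cos(a),np.sin(a),0]);y=np.array([0,0,-1.]);q=R.from_matrix(np.c_[x,y,np.cross(x,y)]).as_quat()
    return [q[3],q[0],q[1],q[2]]
E
python3 - <<'E'
from h import *
from rig import bot
for p,a in (((476.5,33.4,280),104),((476.5,33.4,145),104),((520,351.6,310),105),((520,351.6,158),105)):
    for d in (0,180):
        j=bot.ik(p,att(a+d));print(p,a+d,None if j is None else np.round(j,2))
E
```

```text
(476.5, 33.4, 280) 104 [-0.01  0.11  1.68 -0.    1.35 -1.82]
(476.5, 33.4, 280) 284 [-0.01  0.11  1.68 -0.    1.35  1.32]
(476.5, 33.4, 145) 104 [-0.01  0.26  1.84 -0.    1.04 -1.82]
(476.5, 33.4, 145) 284 [-0.01  0.26  1.84 -0.    1.04  1.32]
(520, 351.6, 310) 105 [ 0.54  0.44  1.19 -0.    1.51 -1.3 ]
(520, 351.6, 310) 285 [ 0.54  0.44  1.19 -0.    1.51  1.85]
(520, 351.6, 158) 105 [ 0.54  0.55  1.38 -0.    1.21 -1.3 ]
(520, 351.6, 158) 285 [ 0.54  0.55  1.38 -0.    1.21  1.85]
```

Run:
```python
from h import *
from rig import bot
p=lambda s:print(round(s['clock'],2),s['ee_pos'].round(2) if hasattr(s['ee_pos'],'round') else s['ee_pos'],np.round(s['ft_force'],2),round(s['grip_width'],2))
bot.move_to((476.5,33.4,250),att(104));p(bot.read_state())
print(bot.servo_line((476.5,33.4,145),speed=120,until_force=10));p(bot.read_state())
bot.move_gripper(15,grip_force=80);p(bot.read_state())
c=bot.read_camera('top');np.savez('top1.npz',**c)
c=bot.read_camera('side');np.savez('side1.npz',**c);cv2.imwrite('pics/side1.png',c['image'])
bot.servo_line((476.5,33.4,290),speed=120);bot.dwell(.3);p(bot.read_state())
for n in('top','side'):
    c=bot.read_camera(n);np.savez(n+'2.npz',**c);cv2.imwrite(f'pics/{n}2.png',c['image'])
```

```text
2.29 [476.51  33.92 250.01] [0.15 1.02 0.25] 85.7
False
3.32 [476.85  33.44 145.66] [0.03 0.16 0.69] 85.5
3.93 [476.6   33.37 145.25] [-0.65 -0.03  4.68] 18.87
5.69 [476.48  33.4  289.8 ] [ 0.1   0.23 -4.1 ] 19.03
```

View pics/side2.png

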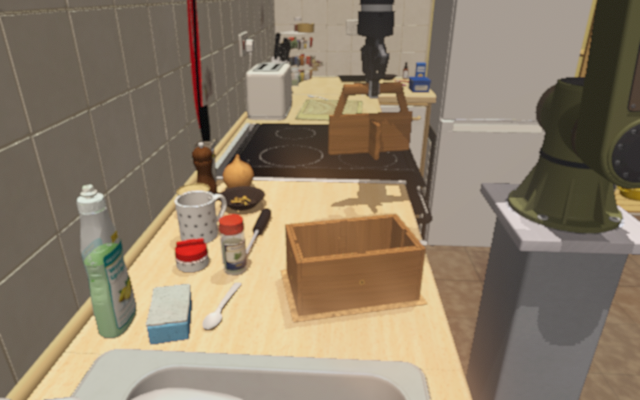

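View pics/top2.png

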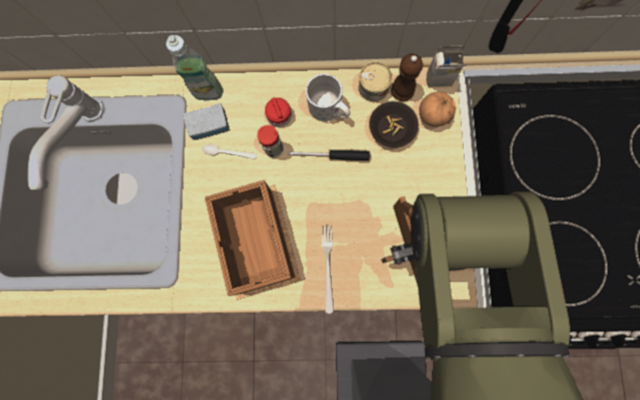

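Run:
```python
from h import *
from rig import bot
p=lambda s:print(round(s['clock'],2),np.round(s['ee_pos'],2),np.round(s['ft_force'],2),np.round(s['moment'],3),round(s['grip_width'],2))
bot.move_to((520.1,351.6,290),att(105.05));bot.servo_line((520.1,351.6,265),speed=60);bot.dwell(.3);p(bot.read_state())
for n in('top','side'):
    c=bot.read_camera(n);np.savez(n+'3.npz',**c);I=c['image']
    I=I[150:330,180:420] if n=='top' else I[60:310,260:450]
    cv2.imwrite(f'pics/{n}3.png',cv2.resize(I,None,fx=2.4 if n=='side' else 3.3,fy=2.4 if n=='side' else 3.3,interpolation=cv2.INTER_CUBIC))
```

```text
7.88 [520.13 351.67 265.23] [ 0.92 -1.22 -2.86] [-0.02  -0.012  0.02 ] 18.86
```

View pics/side3.png

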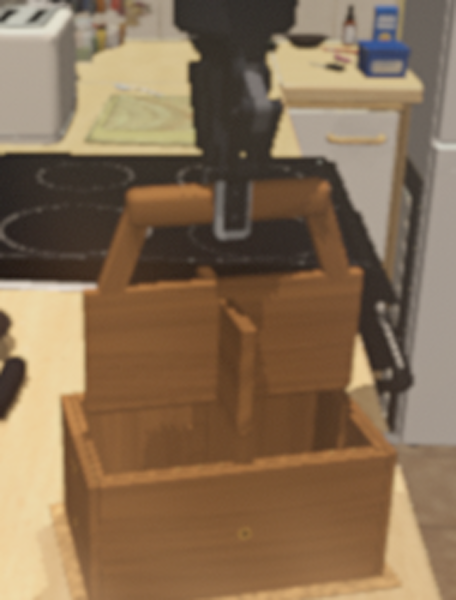

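View pics/top3.png

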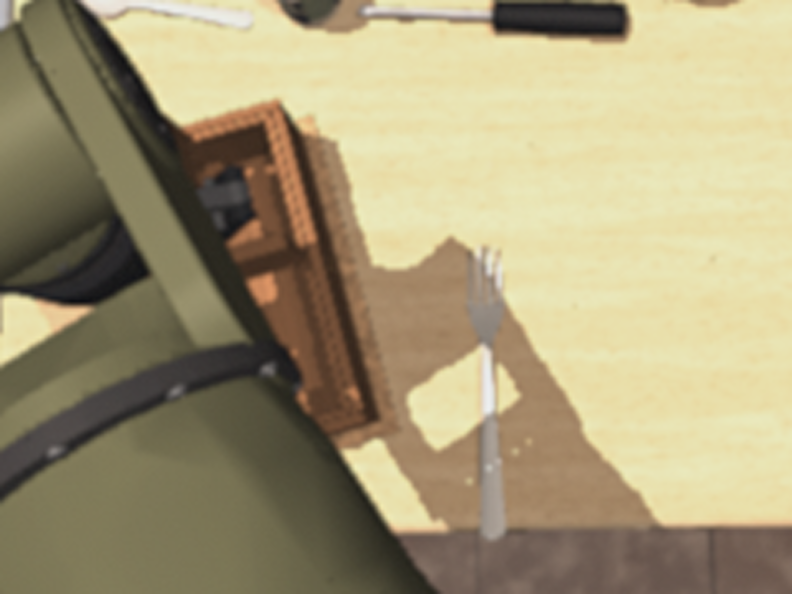

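```bash
cat > ov.py <<'E'
from h import *
import sys
def ov(name,out,tcp,ang,C,A,roi,s):
    c=ld(name);im=c['image'];x0,y0,x1,y1=roi
    I=cv2.resize(im[y0:y1,x0:x1],None,fx=s,fy=s,interpolation=cv2.INTER_CUBIC)
    def fr(o,a):
        a=np.radians(a);M=np.array([[np.cos(a),-np.sin(a),0],[np.sin(a),np.cos(a),0],[0,0,1]]);return lambda L:np.array(L)@M.T+o
    D=fr(np.array(tcp)-[0,0,145],ang);B=fr(np.array([*C,0]),A)
    def pl(P,col):
        q=(proj(c,P)-[x0,y0]+.5)*s-.5;cv2.polylines(I,[np.round(q*16).astype(np.int32)],True,col,1,cv2.LINE_AA,4)
    pl(D([(-96,5,5),(96,5,5),(96,5,92),(-96,5,92)]),(0,255,0))
    pl(D([(-5,56,5),(5,56,5),(5,56,80),(-5,56,80)]),(255,255,0))
    pl(D([(-67,10,133),(67,10,133),(67,10,157),(-67,10,157)]),(255,0,255))
    for L in ((105,65),(93,53)):
        a,b=L;pl(B([(-a,-b,105),(a,-b,105),(a,b,105),(-a,b,105)]),(0,255,255))
    pl(B([(-98,-6.5,105),(98,-6.5,105),(98,6.5,105),(-98,6.5,105)]),(0,0,255))
    cv2.imwrite(out,I)
E
python3 - <<'E'
from ov import *
ov('side3.npz','pics/ovs3.png',(520.13,351.67,265.23),15.05,(520.1,351.6),15.05,(270,110,440,270),3.6)
E
```

```text
(no output)
```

View pics/ovs3.png

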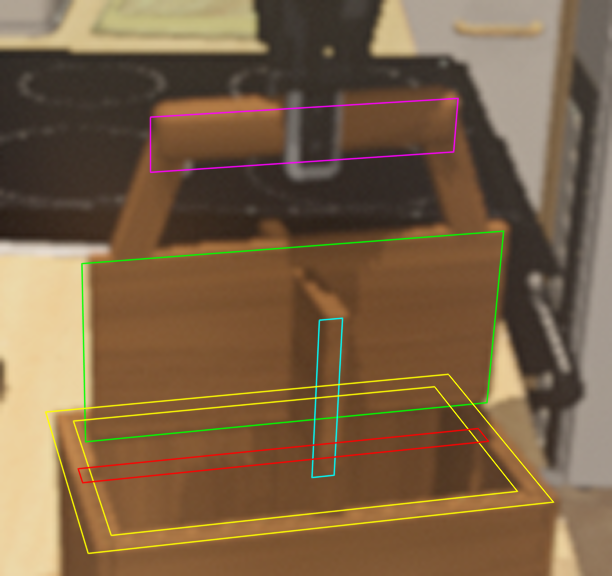

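Run:
```python
from ov import *
ov('side0.npz','pics/ovs0.png',(476.5,33.4,145),14.0,(520.1,351.6),15.05,(275,205,435,320),5)
c=ld('side0.npz');I=cv2.resize(c['image'][205:320,275:435],None,fx=5,fy=5,interpolation=cv2.INTER_CUBIC);cv2.imwrite('pics/s0box.png',I)
```

```text
(no output)
```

View pics/ovs0.png

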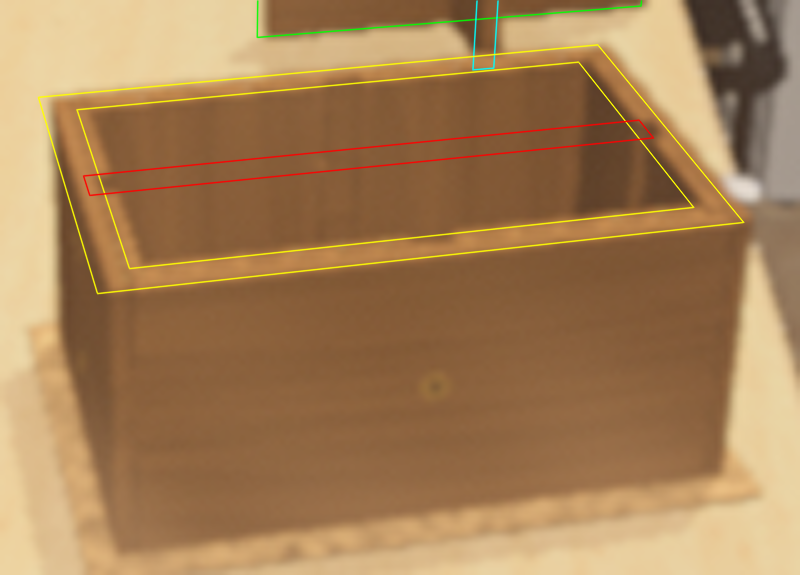

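View pics/s0box.png

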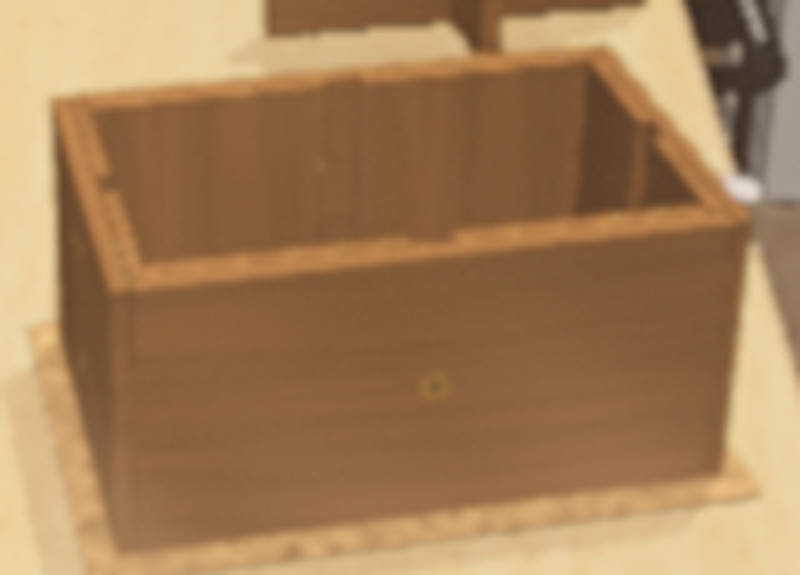

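Run:
```python
from ov import *
c=ld('side3.npz');I=cv2.resize(c['image'][128:245,280:425],None,fx=5.5,fy=5,interpolation=cv2.INTER_CUBIC)
I=cv2.convertScaleAbs(I,alpha=1.5);cv2.imwrite('pics/s3d.png',I)
P=cloud(c)
# depth-based: panel front face points by box-frame
a=np.radians(15.05);M=np.array([[np.cos(a),-np.sin(a),0],[np.sin(a),np.cos(a),0],[0,0,1]])
Q=(P-[520.13,351.67,120.23])@M
for (u0,u1,v0,v1) in ((300,335,185,218),(365,400,180,215)):
    q=Q[v0:v1,u0:u1].reshape(-1,3);A=np.c_[q[:,0],q[:,2],np.ones(len(q))];k,*_=np.linalg.lstsq(A,q[:,1],rcond=None)
    r=q[:,1]-A@k;print(q.mean(0).round(2),k.round(4),r.std().round(2))
m=np.zeros((400,640),bool);m[185:215,300:335]=1;m[182:212,365:400]=1
q=Q[m];A=np.c_[q[:,0],q[:,2],np.ones(len(q))];k,*_=np.linalg.lstsq(A,q[:,1],rcond=None);print('plane',k.round(4),q.mean(0))
# box front wall plane from side0, expected y=+65
P=cloud(ld('side0.npz'));Q=(P-[520.1,351.6,0])@M
m=np.zeros((400,640),bool);m[265:295,305:410]=1
q=Q[m];A=np.c_[q[:,0],q[:,2],np.ones(len(q))];k,*_=np.linalg.lstsq(A,q[:,1],rcond=None);print('box plane',k.round(4),q.mean(0).round(2))
# side-camera table height
print(np.nanmean(P[255:300,265:283],axis=(0,1)),np.nanmean(P[200:230,290:320],axis=(0,1)))
```

```text
** On entry to DLASCL parameter number  4 had an illegal value
 ** On entry to DLASCL parameter number  4 had an illegal valueTraceback (most recent call last):
  File "<stdin>", line 9, in <module>
    x, resids, rank, s = _umath_linalg.lstsq(a, b, rcond,
                         ~~~~~~~~~~~~~~~~~~~^^^^^^^^^^^^^
                                             signature=signature)
                                             ^^^^^^^^^^^^^^^^^^^^
    raise LinAlgError("SVD did not converge in Linear Least Squares")
numpy.linalg.LinAlgError: SVD did not converge in Linear Least Squares
```

View pics/s3d.png

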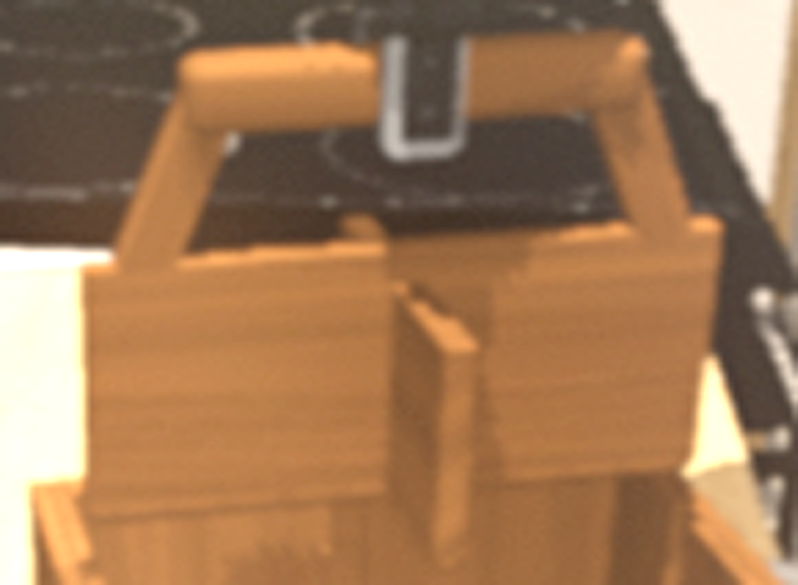

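```bash
cat > pl.py <<'E'
from h import *
a=np.radians(15.05);M=np.array([[np.cos(a),-np.sin(a),0],[np.sin(a),np.cos(a),0],[0,0,1]])
def fit(Q,m):
    q=Q[m];q=q[np.isfinite(q).all(1)]
    for _ in range(4):
        A=np.c_[q[:,0],q[:,2],np.ones(len(q))];k,*_=np.linalg.lstsq(A,q[:,1],rcond=None);r=q[:,1]-A@k;q=q[abs(r)<2.5*r.std()+.01]
    print('y=%.4f x %+.4f z %+.2f'%tuple(k),'at mean',q.mean(0).round(2),'std',r.std().round(2),len(q));return k
E
python3 - <<'E'
from pl import *
def M_(*rs):
    m=np.zeros((400,640),bool)
    for a,b,c,d in rs:m[c:d,a:b]=1
    return m
Q=(cloud(ld('side3.npz'))-[520.13,351.67,120.23])@M
L=(300,345,188,222);Rr=(372,402,180,215)
fit(Q,M_(L));fit(Q,M_(Rr));fit(Q,M_(L,Rr))
P=cloud(ld('side0.npz'));Q=(P-[520.1,351.6,0])@M
print('box front expect +65');fit(Q,M_((305,415,265,292)))
print('box inner back wall expect -53');fit(Q,M_((300,385,227,243)))
print(np.nanmean(P[255:300,262:278],axis=(0,1)),np.nanmean(P[200:215,280:310],axis=(0,1)))
# rim z in side view
E
```

```text
y=-0.0010 x +0.0000 z +4.11 at mean [48.37  4.06 49.7 ] std 1.0 1502
y=-0.0007 x +0.0022 z +3.95 at mean [-60.23   4.11  53.12] std 0.99 1019
y=-0.0005 x +0.0008 z +4.04 at mean [ 4.33  4.08 51.08] std 1.0 2526
box front expect +65
y=-0.0005 x +0.0034 z +66.17 at mean [-0.9  66.39 64.38] std 0.92 2909
box inner back wall expect -53
y=-0.0008 x +0.0074 z -52.18 at mean [ -2.22 -51.57  78.97] std 1.16 1229
[663.30885006 329.0777985    1.34294274] [646.53570342  30.71404814   1.24436869]
```

Run:
```python
from pl import *
def edges(Q,ysel,rows,xr,step):
    # per z band: leftmost / rightmost x of points satisfying plane test
    Ls=[];Rs=[]
    for v in rows:
        q=Q[v,xr[0]:xr[1]];ok=np.isfinite(q).all(1)&ysel(q)
        x=q[ok,0]
        if len(x)<20: continue
        Ls.append(x.min());Rs.append(x.max())
    Ls=np.array(Ls);Rs=np.array(Rs);print(len(Ls),'min',np.median(Ls).round(2),Ls.std().round(2),'max',np.median(Rs).round(2),Rs.std().round(2),'mid',((np.median(Ls)+np.median(Rs))/2).round(2),'w',(np.median(Rs)-np.median(Ls)).round(2))
Q=(cloud(ld('side3.npz'))-[520.13,351.67,120.23])@M
edges(Q,lambda q:(abs(q[:,1]-4.1)<3.5)&(q[:,2]>10)&(q[:,2]<88),range(178,225),(285,420),1)
for lo,hi in((178,195),(195,210),(210,225)): edges(Q,lambda q:(abs(q[:,1]-4.1)<3.5)&(q[:,2]>10)&(q[:,2]<88),range(lo,hi),(285,420),1)
Q=(cloud(ld('side0.npz'))-[520.1,351.6,0])@M
for lo,hi in((255,270),(270,285),(285,298)): edges(Q,lambda q:(abs(q[:,1]-66.4)<3.5)&(q[:,2]<102),range(lo,hi),(290,430),1)
c=ld('side0.npz');z=cloud(c)[...,2]
for n,cc,roi in(('side',c,(205,320,275,435)),('top',ld('top0.npz'),(170,310,190,315))):
    zz=np.nan_to_num(cloud(cc)[...,2])
    for t in(99,101,102.5):
        m=np.zeros((400,640),np.uint8);m[roi[0]:roi[1],roi[2]:roi[3]]=(zz>t)[roi[0]:roi[1],roi[2]:roi[3]]&(zz<112)[roi[0]:roi[1],roi[2]:roi[3]]
        k=max(cv2.findContours(m,cv2.RETR_EXTERNAL,cv2.CHAIN_APPROX_NONE)[0],key=cv2.contourArea)[:,0,:]
        h=105.5;q=((ray(cc,k,h)-[520.1,351.6,0])@M)[:,:2].astype(np.float32)
        cen=(q.max(0)+q.min(0))/2;print(n,t,'rect in boxframe',cv2.minAreaRect(q))
```

```text
47 min -98.54 22.9 max 91.54 29.96 mid -3.5 w 190.08
17 min -98.75 0.8 max 91.32 43.96 mid -3.71 w 190.07
15 min -98.54 0.75 max 91.82 0.18 mid -3.36 w 190.36
15 min -97.37 35.74 max 91.09 0.52 mid -3.14 w 188.47
15 min -107.9 0.93 max 59.9 49.41 mid -24.0 w 167.8
15 min -107.62 0.86 max 100.64 0.2 mid -3.49 w 208.26
13 min -107.53 0.72 max 100.8 0.58 mid -3.36 w 208.33
side 99 rect in boxframe ((-3.3383407592773438, 6.806007385253906), (211.68658447265625, 142.3065643310547), 0.012208769097924232)
side 101 rect in boxframe ((-3.6654052734375, 5.46270751953125), (211.25637817382812, 139.48342895507812), 0.10923201590776443)
side 102.5 rect in boxframe ((-3.6905059814453125, 4.189971923828125), (210.98114013671875, 137.07464599609375), 0.012208769097924232)
top 99 rect in boxframe ((0.1111907958984375, 0.3262481689453125), (130.5561065673828, 209.87440490722656), 89.97920227050781)
top 101 rect in boxframe ((0.12945556640625, 0.44019317626953125), (209.88946533203125, 130.247314453125), 0.034410908818244934)
top 102.5 rect in boxframe ((0.18536376953125, 0.48455047607421875), (209.75857543945312, 130.18849182128906), 0.014027854427695274)
```

Run:
```python
from h import *
from rig import bot
p=lambda s:print(round(s['clock'],2),np.round(s['ee_pos'],2),np.round(s['ft_force'],2),np.round(s['moment'],3),round(s['grip_width'],2))
X,Y=519.5,353.82
bot.servo_line((X,Y,265),speed=20);bot.dwell(.2);p(bot.read_state())
print(bot.servo_line((X,Y,225),speed=25,until_force=5));p(bot.read_state())
c=bot.read_camera('side');np.savez('side4.npz',**c);cv2.imwrite('pics/side4.png',cv2.resize(c['image'][100:310,260:450],None,fx=2.8,fy=2.8,interpolation=cv2.INTER_CUBIC))
```

```text
8.44 [519.51 353.79 265.01] [ 0.84  0.07 -4.14] [-0.023 -0.003  0.014] 18.55
False
10.19 [519.53 353.85 225.17] [ 1.41 -0.15 -4.55] [-0.018 -0.041 -0.013] 18.97
```

View pics/side4.png

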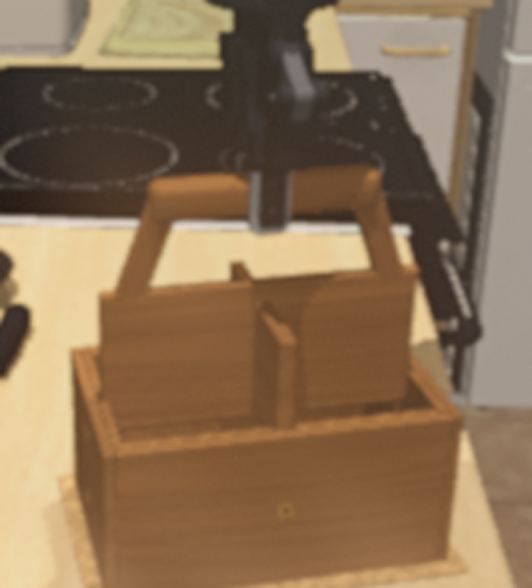

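Run:
```python
from h import *
from rig import bot
p=lambda s:print(round(s['clock'],2),np.round(s['ee_pos'],2),np.round(s['ft_force'],2),np.round(s['moment'],3),round(s['grip_width'],2))
X,Y=519.5,353.82
print(bot.servo_line((X,Y,164),speed=30,until_force=6));bot.dwell(.2)
f=[]
for i in range(10): bot.dwell(.03);f.append(bot.read_state()['ft_force'])
print('hang',np.mean(f,0),np.std(f,0));p(bot.read_state())
```

```text
False
hang [-0.13331366 -0.10859329 -3.80529842] [0.35939184 0.33632372 0.46495857]
12.96 [519.48 353.82 164.01] [ 0.2  -0.19 -2.93] [ 0.02   0.027 -0.012] 18.73
```

Run:
```python
from h import *
from rig import bot
X,Y=519.5,353.82
def F(n=10):
    f=[]
    for i in range(n): bot.dwell(.03);f.append(bot.read_state()['ft_force'])
    return np.mean(f,0)
hit=bot.servo_line((X,Y,155),speed=6,until_force=5);s=bot.read_state();print(hit,s['clock'],np.round(s['ee_pos'],2))
bot.dwell(.2);print(F().round(2),np.round(bot.read_state()['ee_pos'],2))
```

```text
True 13.9167 [519.49 353.78 158.3 ]
[-0.59 -1.11  6.59] [519.5  353.77 158.3 ]
```

Run:
```python
from h import *
from rig import bot
X,Y=519.5,353.82
def F(n=12):
    f=[]
    for i in range(n): bot.dwell(.03);f.append(bot.read_state()['ft_force'])
    return np.mean(f,0)
z=158.25
for i in range(10):
    bot.servo_line((X,Y,z),speed=3,until_force=8);bot.dwell(.2);f=F();s=bot.read_state()
    print(round(s['clock'],2),z,f.round(2),np.round(s['ee_pos'],2))
    if f[2]+3.9>13.2: break
    z-=.05
```

```text
15.65 158.25 [-0.3  -0.45  3.73] [519.53 353.82 158.3 ]
16.5 158.2 [-0.75 -0.7   4.97] [519.55 353.82 158.33]
17.35 158.14999999999998 [-1.03 -0.72  5.45] [519.55 353.83 158.3 ]
18.2 158.09999999999997 [-0.82 -0.73  5.81] [519.53 353.85 158.33]
19.05 158.04999999999995 [-1.25 -0.9   6.17] [519.55 353.84 158.31]
19.9 157.99999999999994 [-1.41 -1.08  6.7 ] [519.56 353.84 158.29]
20.75 157.94999999999993 [-1.12 -0.98  7.21] [519.57 353.84 158.33]
21.6 157.89999999999992 [-1.35 -1.19  7.56] [519.57 353.86 158.32]
22.45 157.8499999999999 [-1.53 -1.36  7.69] [519.57 353.84 158.31]
23.3 157.7999999999999 [-1.66 -1.26  8.14] [519.56 353.85 158.31]
```

Run:
```python
from h import *
from rig import bot
bot.servo_line((519.5,353.82,157.5),speed=3,until_force=10)
c=bot.read_camera('side');np.savez('side5.npz',**c);cv2.imwrite('pics/side5.png',cv2.resize(c['image'][100:310,260:450],None,fx=2.8,fy=2.8,interpolation=cv2.INTER_CUBIC))
for k in range(4):
    f=[]
    for i in range(10): bot.dwell(.1);f.append(bot.read_state()['ft_force'])
    s=bot.read_state();print(round(s['clock'],2),np.mean(f,0).round(2),np.min(f,0)[2].round(2),np.max(f,0)[2].round(2),np.round(s['ee_pos'],2),np.round(s['moment'],2),s['grip_width'])
# seated check: plane & height
from pl import *
Q=(cloud(c)-[519.5,353.82,13])@M
m=np.zeros((400,640),bool);m[228:236,300:345]=1
```

```text
24.6 [-2.53 -2.16 10.34] 9.26 10.98 [519.6  353.89 158.32] [-0.33  0.34 -0.03] 18.97265937099765
25.6 [-2.82 -1.81 10.42] 9.71 11.54 [519.6  353.89 158.31] [-0.23  0.33 -0.02] 19.220179677373
26.6 [-2.45 -2.07 10.47] 9.66 11.58 [519.61 353.88 158.3 ] [-0.27  0.4  -0.03] 18.846952322938268
27.6 [-2.75 -1.85 10.49] 9.62 10.84 [519.61 353.87 158.3 ] [-0.25  0.42  0.05] 19.14081840558529
```

View pics/side5.png

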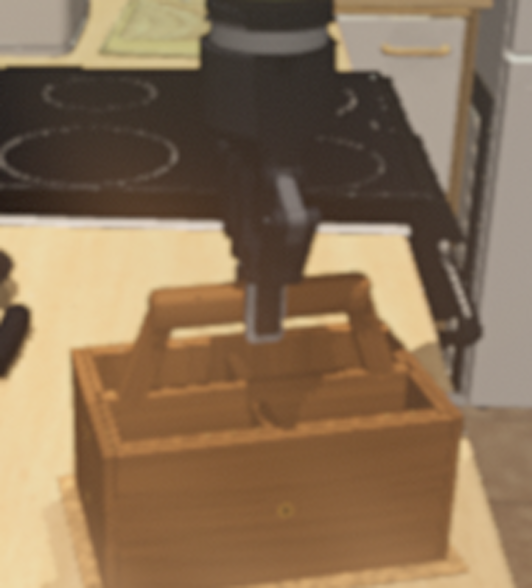

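Run:
```python
from rig import bot
from h import *
c=bot.read_camera('top');d=cv2.absdiff(c['image'],ld('top0.npz')['image']).max(2)
print('fork px diff',np.median(d[225:310,320:335]),'screwdriver',np.median(d[148:162,290:372]),'jar',np.median(d[125:157,257:283]))
s=bot.read_state();print(s['clock'],s['ft_force'])
bot.finish_job()
```

```text
fork px diff 73.0 screwdriver 12.0 jar 13.0
27.65 [-3.3001222  -2.00762919 10.1586284 ]
the job is handed in; nothing more can be done
```

The divider is seated in all four grooves and was pressed on the box floor with about 14 N when I handed the job in. No verdict was reported.

- **Fit:** I gripped the handle bar and lifted the divider to about 145 mm above the worktop. Over the box, the side camera's depth image showed the top-camera box position was about 2.3 mm off across its width, so I corrected for that. The divider then went into the grooves with no force jump. It met the floor at a gripper height of 158.3 mm, against 158 mm expected.
- **Push:** The vertical force changed from about −3.8 N hanging to +10.4 N pressed. That puts roughly 14.3 N on the floor, of which about 10.4 N is push and 3.9 N is the divider's own weight. It held steady for over 4 s, within about ±1 N, and the arm was still pressing at about the same force at hand-in. The sideways force was about 3 N.
- **Final checks:** The last side picture shows the divider upright and level in the box.
- **Bystanders:** A comparison with the first top picture showed small differences at the screwdriver and jar (12–13 levels). The fork region differed clearly (73 levels). The arm's shadow lay over the fork in an earlier picture, which probably explains it, but I did not confirm the fork's position separately. The arm and divider passed well above it.

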